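# Bolt the reagent cupboard shut

## Task

The little reagent cupboard on the bench has been left ajar. Push its door shut, slide the barrel bolt fully home through its keeper on the frame, then turn the bolt's knob down into the notch so that the bolt cannot creep back. Leave the bottles, the dish and the spirit burner standing where they are.

Things in the scene. Friction and masses are not known exactly. Their poses are not given: they have to be found in the camera images.
- cupboard: White steel reagent cupboard, fixed on the bench: 320 wide (its y), 220 deep (its x), 310 tall. Origin: centre of its underside, z up. Its front is its plane x = -110 and looks along its -x; door hinges at +y. Its top panel (z 300 to 310) juts 30 out over door and bolt: the knob stands out only 14 (to ball centre) beyond it, so a gripper straight down strikes the panel; lean it away.
- door (a joint): Door angle, rad: 0 shut (stop); grows as the free edge swings out. White panel 254 wide, z 22 to 268, flush with the cupboard's front when shut; hinge line vertical at the cupboard's x = -110, y = +147, free edge 255 from it. Stiffish hinge (0.12 N m) holds it where left; no spring or catch. Starts 0.25 to 0.6.
- bolt (a joint): Bolt travel along the door towards its free edge, m: 0 drawn back, 0.045 home (stops). Steel rod 12 across, level, axis 222 above the bench and 14 off the door's face, under two straps 12 wide standing 25 off the face, centred 142 and 240 from the hinge line. Drag 2.5 N holds it where left. Starts at 0 to 0.012.
- knob (a joint): Turn of the knob about the bolt's axis, rad: 0 straight out from the door (as at the start), 1.05 fully down (stops). About 1 N on the ball turns it; it stays where left. A rib under the stem, 148 to 202 from the hinge line and 23 off the door's face, keeps it up while the bolt travels: it goes down only past the rib, bolt at 0.042 or more; the rib then stops the bolt sliding back.
- knob_ball (a point): Centre of the knob's steel ball: 18 across, on a 9 thick stem, 30 from the bolt's axis. Knob straight out, it is 44 off the door's face, 222 above the bench, and 165 mm plus the bolt travel from the hinge line. Its y runs level along the door to the hinges (home is -y); knob at 0, -x points straight out of the door, z up; these axes turn with the knob about y.
- bolt_tip (a point): Round nose of the bolt rod, the end that enters the keeper. Axes as the door's: -x out of its face, y along it to the hinges, z up.
- keeper_mouth (a point): Centre of the near opening of the keeper: steel staple on the fixed front post beside the door's free edge, 17 clear inside, 20 long along the bolt, standing 27 off the front. Axes as the cupboard's. Door shut, the drawn-back bolt's nose is in line and 18 short of it; home, 27 past it. The nose enters if the door is within 0.01 rad of shut.
- door_push (a point): Point on the door's outer face, 110 above the bench and 190 from the hinge line (65 in from the free edge), bare flat panel, a good place to push; the knob juts 53 out above it, so keep the gripper's body clear of that. Axes: -x out of the face, y along the door to the hinges, z up.
- vial_a: Bystander: amber glass bottle, screw cap, blank label, 44 across, 96 tall, upright, loose. Origin: centre of its underside.
- vial_b: Bystander: another amber bottle of the same size, upright, loose. Origin: centre of its underside.
- burner: Bystander: squat glass spirit burner, unlit, 82 across, 92 tall with its white wick holder, loose. Origin: centre of its underside.
- dish: Bystander: closed Petri dish, 92 across, 16 tall, lying flat, loose. Origin: centre of its underside.

How it is judged:
By the outcome, as a careful person would: the job done as asked, in the order asked, and still so for the second after the job is handed in, with the robot touching nothing.
It also fails if it takes over 53 s, if anything falls off the work surface, if the arm or the gripper's body presses on something with over 40 N, if the wrist force passes 120 N, or if a joint passes its speed limit or range.

## Robot

A 7-joint arm with a two-finger parallel gripper is mounted at the origin on the work surface. World frame = base frame: x ahead of the robot, y to its left, z up, the work surface at z = 0. Lengths are in m, angles in rad, forces in N, time in s.
With the tool pointing down it reaches from about 0.4 to 0.875 m from the base axis. Payload 6.5 kg.
Tool frame: the origin (TCP) lies at the very end of the fingers, on their centre line; the grasp point (between the pads) lies 19 mm behind it (env.pinch_z is the distance from the TCP to the grasp point, in m); z points along the fingers, y is the line along which they close (so a half turn about z gives the same grasp; the last joint's range is limited). The gripper opens to 88 mm and grips with 3 to 60 N. Pads are 18 mm wide; open, the fingers measure 123 mm over their backs; the gripper's body (75 mm by 187 mm) begins 45 mm behind the grasp point.
Start: joints at [1.109, 0.536, -0.004, 1.538, 0.003, 1.067, -0.071], TCP at [0.251, -0.6, 0.239] pointing down, gripper open.
Joint ranges: [-2.7, 2.7], [-0.37, 2.16], [-1.27, 1.26], [0.24, 2.4], [-1.31, 4.45], [0.19, 1.91], [-2.76, 2.76]. Speed limits (rad/s): [2.39, 2.39, 3.14, 3.14, 3.14, 3.14, 3.14].

## Interface

Orientations are given as a unit quaternion [w, x, y, z].
In Python, from bench import env gives the robot as it stands.
- The arm moves only by the tool servo_tool, never from a script. Its argument "targets" is text: rows parted by semicolons, each of 6 numbers parted by spaces: the shift along the tool's x, y, z in mm, then the turn, a rotation vector about the tool's x, y, z in rad. In form: x y z rx ry rz; .... A call has exactly 5 rows; each row shifts and turns the commanded pose from where the row before left it, along the tool's axes as they then stand; what a row does not reach is not made up. A row lasts 1/8 s, in which the tool goes at most 62.5 mm and 10.7 degrees, less where a joint would pass 70% of its speed; a pose out of reach is approached as far as the arm can. A call with a gripper value outside its range is refused whole. "grip" is the finger opening in mm, from 0 to 88.1, set as the call begins (left out, the last holds). The fingers move at their own pace and stop on an object; "squeeze" is the grip in N (left out, the last holds). Time passes only in rows, so rows that do not move let the fingers close, or fill a call up. It gives the time, the measured TCP pose, the force, the opening and the grip force at its end, in the units of the state.
- env.get_state(): the state, without advancing time (a new reading comes with each control period).
- env.read_camera(name): name is "scene" or "side" or "wrist"; returns (picture, depth): 420x560x3 uint8, red, green, blue; 420x560 float32, m along the optical axis (not along the pixel's ray), 0 where there is no reading.
- env.camera_info(name): a dict with "K" (3x3 intrinsics, pixels), "world_from_camera" (4x4, takes a point from camera to world coordinates). Camera axes: x right, y down, z forward; pixel columns grow to the right and rows downward; lengths in m; the calibration is good to about 2 mm. A picture is of the moment at which its call begins: read the wrist's pose just before it. camera_info takes no time and is no camera call; for the wrist camera it gives the pose at the moment of the call.
- env.sign_off(): hands the job in; it is judged then, once.
Trained networks look in the newest picture that a camera, given by its name, has taken for a name from the list of things; names that differ only in an ending like _2 or _b are one class to them, and where a whole thing is asked for, a point or a joint stands for the part that bears it (a point fixed in the world has none). Each returns a list of dicts, best first, with "score" (0 to 1); they miss things now and then, are a little off and sometimes report something else, mostly with a low value. They report only what shows in the picture. A call takes as long as a camera call.
- env.cut_out(camera, label): "region" (420x560 bool, what is visible of it) and "bbox" ([left, top, right, bottom] in pixels, round what is visible of it).
The state is a dict: "time": time; "joints": joint angles; "qvel": joint speeds; "effort": joint torques, N m; "position": TCP position; "tool_rot": TCP orientation; "wrist_force": force on the tool from outside, world axes, zero at the start; "moment": the same for the moment, N m; "grip_width": finger opening in m; "grip_force": force on a finger pad.
Only numpy, scipy, OpenCV 4.12 (cv2) and the standard library are available. Lean on these libraries where they do the work, as an engineer would, in place of code of your own. Each camera call takes 0.05 s, during which the arm holds its last target. There are 200 camera calls.

## Working session

There is one attempt and no reset: what is moved stays moved. The work goes in short steps, Python scripts to look and compute and a tool call to move; the robot and the scene stay as the last step left them, time stands still between calls to the robot, and variables do not carry over. Pictures are saved under pics/ and viewed, at most 10 in all, crops included, and the job is handed in when it is done.

Besides the shell and the picture viewer there is one more tool, called after "Call:" by a JSON object that holds its "method" and its "body", one argument or row to a line. servo_tool: Moves the arm, as the interface text tells. Its arguments: {"type":"object","properties":{"targets":{"type":"string"},"grip":{"type":"number"},"squeeze":{"type":"number"}},"required":["targets"]}

```bash
ls; mkdir -p pics; python3 - <<'E'
from bench import env
import cv2,numpy as np
for c in("scene","side"):
    p,d=env.read_camera(c); cv2.imwrite(f"pics/{c}0.png",p[:,:,::-1]); i=env.camera_info(c); print(c,np.round(i["K"],1).tolist(),np.round(i["world_from_camera"],4).tolist())
s=env.get_state();print({k:np.round(v,4).tolist() for k,v in s.items()})
E
```

```text
pics
scene [[473.3, 0.0, 277.4], [0.0, 473.3, 201.7], [0.0, 0.0, 1.0]] [[0.6616, -0.7184, 0.215, 0.3618], [-0.7499, -0.6339, 0.1893, -0.1932], [0.0003, -0.2865, -0.9581, 1.1003], [0.0, 0.0, 0.0, 1.0]]
side [[397.0, 0.0, 277.0], [0.0, 397.0, 211.6], [0.0, 0.0, 1.0]] [[0.6652, 0.5385, -0.5172, 1.0157], [0.7464, -0.4955, 0.4441, -0.3542], [-0.0171, -0.6815, -0.7316, 0.7388], [0.0, 0.0, 0.0, 1.0]]
{'time': 0.1, 'joints': [1.1088, 0.5371, -0.0045, 1.5387, 0.0026, 1.0673, -0.0712], 'qvel': [-0.0007, -0.0019, -0.0003, -0.0018, -0.0003, -0.0014, 0.0006], 'effort': [0.0021, -57.2082, 0.9935, -25.2232, -0.0562, 0.0134, -0.0], 'position': [0.2504, -0.5993, 0.2379], 'tool_rot': [-0.0007, 0.9805, 0.1967, -0.0002], 'wrist_force': [0.2773, -0.0191, 0.3276], 'moment': [-0.0136, -0.0145, -0.013], 'grip_force': 0.0, 'grip_width': 0.0881}
```

View pics/scene0.png

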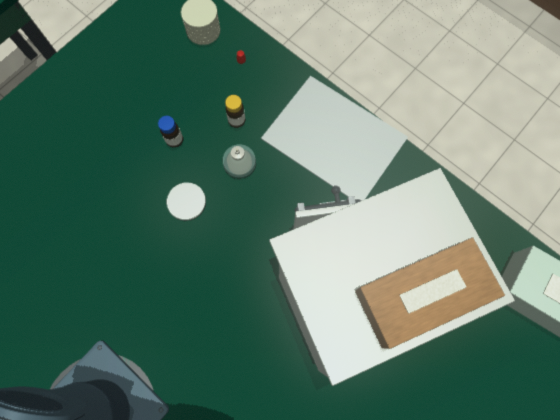

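View pics/side0.png

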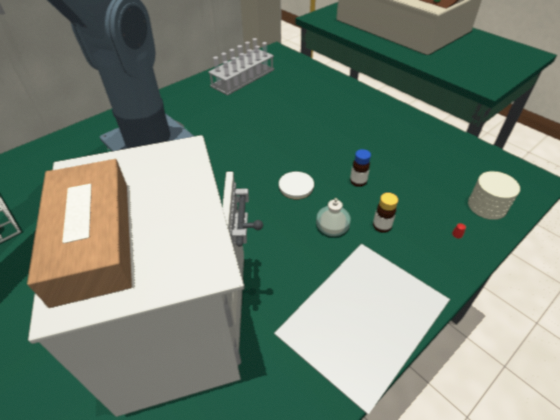

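```bash
cat > h.py <<'E'
from bench import env
import numpy as np,cv2
def cloud(c):
    p,d=env.read_camera(c);i=env.camera_info(c);K=i["K"];T=np.array(i["world_from_camera"])
    v,u=np.mgrid[:420,:560]
    P=np.stack([(u-K[0][2])/K[0][0]*d,(v-K[1][2])/K[1][1]*d,d],-1)@T[:3,:3].T+T[:3,3]
    P[d==0]=np.nan
    return p,P
def proj(c,X):
    i=env.camera_info(c);K=np.array(i["K"]);T=np.linalg.inv(np.array(i["world_from_camera"]))
    q=(np.atleast_2d(X)@T[:3,:3].T+T[:3,3])@K.T
    return q[:,:2]/q[:,2:]
E
python3 - <<'E'
from h import *
for c in("scene","side"):
    p,P=cloud(c)
    m=(abs(P[...,2]-.31)<.006)
    n,l,st,ce=cv2.connectedComponentsWithStats(m.astype(np.uint8)); k=1+np.argmax(st[1:,4]);m=l==k
    X=P[m]; r=cv2.minAreaRect(X[:,:2].astype(np.float32)*1000)
    print(c,m.sum(),np.median(X[:,2]),r,cv2.boxPoints(r).tolist())
    for L in("cupboard","door","knob","knob_ball","bolt","bolt_tip","keeper_mouth","vial_a","burner","dish"):
        for o in env.cut_out(c,L)[:2]:
            R=o["region"];Q=P[R];print(L,round(o["score"],2),np.round(o["bbox"]).tolist(),R.sum(),np.round(np.nanmedian(Q,0),3))
E
```

```text
scene 21141 0.3102103202510612 ((575.4859008789062, -255.28762817382812), (254.45118713378906, 332.402587890625), 64.59107208251953) [[370.7720642089844, -298.8935241699219], [671.0208740234375, -441.51947021484375], [780.19970703125, -211.68173217773438], [479.950927734375, -69.0557861328125]]
cupboard 0.71 [268.0, 169.0, 516.0, 382.0] 31813 [ 0.561 -0.254  0.311]
door 0.74 [291.0, 184.0, 360.0, 226.0] 884 [ 0.589 -0.092  0.235]
knob 0.66 [303.0, 186.0, 346.0, 210.0] 243 [ 0.628 -0.093  0.228]
knob 0.55 [332.0, 183.0, 339.0, 201.0] 88 [ 0.648 -0.092  0.228]
knob_ball 0.61 [333.0, 182.0, 340.0, 202.0] 99 [ 0.647 -0.093  0.227]
bolt 0.51 [297.0, 183.0, 347.0, 212.0] 209 [ 0.635 -0.094  0.228]
bolt_tip 0.77 [292.0, 184.0, 361.0, 209.0] 305 [ 0.635 -0.094  0.227]
keeper_mouth 0.96 [269.0, 169.0, 515.0, 387.0] 31831 [ 0.561 -0.254  0.311]
vial_a 0.84 [227.0, 94.0, 247.0, 127.0] 493 [0.696 0.238 0.071]
vial_a 0.65 [158.0, 115.0, 183.0, 144.0] 500 [0.556 0.315 0.072]
burner 0.86 [223.0, 142.0, 256.0, 176.0] 852 [0.613 0.15  0.044]
burner 0.69 [293.0, 186.0, 362.0, 230.0] 968 [ 0.594 -0.093
[... 475 characters left out ...]
.0] 2369 [ 0.639 -0.122  0.226]
knob 0.73 [280.0, 173.0, 312.0, 197.0] 699 [0.466 0.185 0.017]
knob 0.65 [26.0, 137.0, 262.0, 414.0] 48559 [ 0.669 -0.295  0.311]
knob_ball 0.58 [241.0, 220.0, 260.0, 229.0] 143 [ 0.649 -0.093  0.226]
bolt 0.73 [236.0, 193.0, 260.0, 246.0] 446 [ 0.635 -0.095  0.228]
bolt_tip 0.96 [235.0, 194.0, 261.0, 246.0] 444 [ 0.633 -0.094  0.228]
keeper_mouth 0.86 [30.0, 136.0, 264.0, 416.0] 48694 [ 0.669 -0.295  0.311]
vial_a 0.7 [369.0, 193.0, 397.0, 231.0] 655 [0.709 0.234 0.064]
vial_a 0.56 [348.0, 147.0, 368.0, 187.0] 592 [0.566 0.316 0.062]
burner 0.95 [314.0, 202.0, 351.0, 234.0] 905 [0.631 0.147 0.042]
dish 0.92 [280.0, 173.0, 314.0, 201.0] 790 [0.466 0.184 0.017]
```

```bash
cat >> h.py <<'E'
from scipy.spatial.transform import Rotation as Rn
C=np.array([.5748,-.2545]);yaw=np.deg2rad(-25.37)
cy=np.array([np.cos(yaw),np.sin(yaw),0]);n=np.array([-np.sin(yaw),np.cos(yaw),0]);up=np.array([0,0,1.])
O=np.r_[C,0]-.015*n
H=O+.11*n+.147*cy
def loc(X): r=np.asarray(X)-H; return np.stack([-(r@cy),r@n,r[...,2]],-1)  # s along from hinge, f off, z
def glob(s,f,z): return H-s*cy+f*n+z*up
def R_lean(a): # a lean rad: tool z = -cos up - sin n ; tool y = +cy
    z=-np.cos(a)*up-np.sin(a)*n; y=cy; x=np.cross(y,z); return Rn.from_matrix(np.stack([x,y,z],1))
def cur():
    s=env.get_state();q=s["tool_rot"];return s,np.array(s["position"]),Rn.from_quat([q[1],q[2],q[3],q[0]])
def goto(s,f,z,a):
    st,p,R=cur();Rt=R_lean(a);d=R.inv()
    print("shift mm",np.round(d.apply(glob(s,f,z)-p)*1000,1),"rot",np.round((d*Rt).as_rotvec(),3))
def show():
    st,p,R=cur();print("t",round(st["time"],2),"loc",np.round(loc(p)*1000,1),"F s,f,z",np.round([-st["wrist_force"]@cy,st["wrist_force"]@n,st["wrist_force"][2]],1))
E
python3 - <<'E'
from h import *
for c in("side","scene"):
    p,P=cloud(c); L=loc(P)
    b=(L[...,0]>.1)&(L[...,0]<.33)&(L[...,1]>.01)&(L[...,1]<.16)&(L[...,2]>.05)&(L[...,2]<.3)
    Q=L[b]
    # top of door z~.262-.272: line; 
    for lo,hi in((.262,.274),(.21,.24)):
        q=Q[(Q[:,2]>lo)&(Q[:,2]<hi)]
        print(c,lo,len(q), [ (round(a,2),np.round(np.percentile(q[(q[:,0]>a)&(q[:,0]<a+.02),1],[5,50,95])*1000).tolist()) for a in np.arange(.12,.3,.02) if ((q[:,0]>a)&(q[:,0]<a+.02)).sum()>3])
    o=env.cut_out(c,"knob_ball")[0];q=L[o["region"]];q=q[np.argsort(-q[:,1])];print("ball",np.round(np.nanmedian(q[:40],0)*1000),np.round(q[:5]*1000).tolist())
    for nm in ("vial_a","burner","dish"):
        pass
show(); print(H,loc([.62,.15,0]),loc([.46,.186,0]),loc([.70,.236,0]),loc([.56,.316,0]))
p,P=cloud("scene");print("max h",np.nanmax(P[230:350,350:510,2]))
E
```

```text
side 0.262 356 [(np.float64(0.12), [35.0, 37.0, 40.0]), (np.float64(0.14), [36.0, 40.0, 45.0]), (np.float64(0.16), [37.0, 43.0, 49.0]), (np.float64(0.18), [42.0, 49.0, 55.0]), (np.float64(0.2), [48.0, 55.0, 61.0]), (np.float64(0.22), [54.0, 60.0, 67.0]), (np.float64(0.24), [58.0, 64.0, 69.0])]
side 0.21 863 [(np.float64(0.12), [40.0, 52.0, 62.0]), (np.float64(0.14), [49.0, 76.0, 94.0]), (np.float64(0.16), [49.0, 61.0, 73.0]), (np.float64(0.18), [55.0, 67.0, 77.0]), (np.float64(0.2), [61.0, 73.0, 80.0]), (np.float64(0.22), [67.0, 78.0, 89.0])]
ball [145.  91. 229.] [[148.0, 97.0, 224.0], [147.0, 97.0, 223.0], [147.0, 95.0, 229.0], [147.0, 95.0, 226.0], [145.0, 95.0, 226.0]]
scene 0.262 328 [(np.float64(0.14), [40.0, 41.0, 44.0]), (np.float64(0.16), [40.0, 44.0, 49.0]), (np.float64(0.18), [42.0, 47.0, 54.0]), (np.float64(0.2), [47.0, 53.0, 60.0]), (np.float64(0.22), [52.0, 58.0, 65.0]), (np.float64(0.24), [56.0, 61.0, 68.0])]
scene 0.21 509 [(np.float64(0.12), [49.0, 55.0, 63.0]), (np.float64(0.14), [56.0, 76.0, 93.0]), (np.float64(0.16), [60.0, 65.0, 74.0]), (np.float64(0.18), [65.0, 70.0, 76.0]), (np.float64(0.2), [48.0, 74.0, 80.0]), (np.float64(0.22), [51.0, 78.0, 88.0]), (np.float64(0.24), [56.0, 57.0, 61.0])]
ball [151.  89. 229.] [[103.0, 132.0, 2.0], [153.0, 95.0, 226.0], [145.0, 94.0, 225.0], [150.0, 94.0, 231.0], [152.0, 94.0, 228.0]]
t 1.4 loc [ 292.  -545.8  238.7] F s,f,z [-0.   1.2  0.6]
[ 0.74832718 -0.23164575  0.        ] [0.27947201 0.28985641 0.        ] [0.43946621 0.25383063 0.        ] [0.24403497 0.40183952 0.        ] [0.40481031 0.4141396  0.        ]
max h 0.37117320693008826
```

Call:
{"method": "servo_tool", "body": {
  "targets": "0 0 -60 0 0 0; 0 0 -60 0 0 0; 0 0 -60 0 0 0; 0 0 -60 0 0 0; 0 0 -60 0 0 0",
  "grip": 0,
  "squeeze": 20
}}

```text
time: 2.08
position: [0.2504, -0.5993, 0.541]
tool_rot: [0.0, 0.98, 0.197, 0.0]
wrist_force: [1.4, -0.8, 0.0]
grip_width: 0.0405
grip_force: 0.0
```

```bash
python3 - <<'E'
from h import *
goto(.2,.22,.5,0); goto(.2,.22,.5,.75)
st,p,R=cur(); print(((R*Rn.from_rotvec([0,0,-.735])).inv()).apply(glob(.2,.22,.5)-p)*1000)
E
```

```text
shift mm [ 631.1 -443.1   40.7] rot [ 0.001  0.    -0.732]
shift mm [ 631.1 -443.1   40.7] rot [-0.274 -0.715 -0.697]
[765.33547687  94.53503895  40.71540152]
```

Call:
{"method": "servo_tool", "body": {
  "targets": "48 -34 0 0 0 0; 48 -34 0 0 0 0; 48 -34 0 0 0 0; 48 -34 0 0 0 0; 48 -34 0 0 0 0"
}}

```text
time: 2.7
position: [0.4072, -0.3485, 0.5389]
tool_rot: [0.0, 0.98, 0.197, 0.0]
wrist_force: [1.6, 0.3, -0.1]
grip_width: 0.0003
grip_force: 0.0
```

Call:
{"method": "servo_tool", "body": {
  "targets": "48 -34 0 0 0 0; 48 -34 0 0 0 0; 48 -34 0 0 0 0; 48 -34 0 0 0 0; 48 -34 0 0 0 0"
}}

```text
time: 3.32
position: [0.5631, -0.0994, 0.5389]
tool_rot: [0.0, 0.981, 0.196, 0.0]
wrist_force: [1.0, -1.0, -0.2]
grip_width: 0.0009
grip_force: 0.0
```

Call:
{"method": "servo_tool", "body": {
  "targets": "48 -34 0 0 0 0; 48 -34 0 0 0 0; 48 -34 0 0 0 0; 0 0 0 0 0 -0.18; 0 0 0 0 0 -0.18"
}}

```text
time: 3.95
position: [0.6562, 0.0498, 0.5381]
tool_rot: [-0.0, 0.928, 0.372, -0.0]
wrist_force: [0.7, -0.4, 0.4]
grip_width: 0.0005
grip_force: 0.0
```

Call:
{"method": "servo_tool", "body": {
  "targets": "0 0 0 0 0 -0.18; 0 0 0 0 0 -0.18; 0 0 0 0 -0.18 0; 0 0 0 0 -0.18 0; 0 0 0 0 -0.18 0"
}}

```text
time: 4.58
position: [0.6599, 0.0382, 0.4939]
tool_rot: [0.052, 0.835, 0.527, -0.148]
wrist_force: [1.1, -0.4, -1.4]
grip_width: 0.0008
grip_force: 0.0
```

```bash
python3 - <<'E'
from h import *
show(); goto(.2,.22,.5,.75); print(env.get_state()["joints"])
E
```

```text
t 4.58 loc [195.5 206.  493.9] F s,f,z [-1.2  0.1 -1.4]
shift mm [11.6 -5.1 -9.7] rot [-0.067 -0.442  0.023]
[-0.27026698  0.60594863  0.10071688  0.87403116  0.15762918  1.89970846
 -0.59311107]
```

```bash
python3 - <<'E'
from h import *
st,p,R=cur();print(R.inv().apply(glob(.2,.22,.26)-p)*1000)
E
```

```text
[ 84.22795196  11.43649146 218.4269395 ]
```

Call:
{"method": "servo_tool", "body": {
  "targets": "17 2 44 0 0 0; 17 2 44 0 0 0; 17 2 44 0 0 0; 17 2 44 0 0 0; 17 2 44 0 0 0"
}}

```text
time: 5.2
position: [0.661, 0.0537, 0.2581]
tool_rot: [0.053, 0.836, 0.526, -0.147]
wrist_force: [0.5, -0.6, 0.0]
grip_width: 0.0006
grip_force: 0.0
```

Call:
{"method": "servo_tool", "body": {
  "targets": "0 0 0 0 -0.15 0; 0 0 0 0 -0.15 0; 0 0 0 0 -0.15 0; 0 0 0 0 0 0; 0 0 0 0 0 0"
}}

```text
time: 5.82
position: [0.6614, 0.0526, 0.2602]
tool_rot: [0.168, 0.783, 0.501, -0.329]
wrist_force: [-0.1, 0.0, 0.8]
grip_width: -0.0
grip_force: 0.0
```

```bash
python3 - <<'E'
from h import *
show(); goto(.2,.16,.11,.75); print(env.get_state()["joints"])
p,d=env.read_camera("wrist");cv2.imwrite("pics/w1.png",p[:,:,::-1])
E
```

```text
t 5.83 loc [200.3 219.6 260.2] F s,f,z [ 0.1 -0.   0.8]
shift mm [ 59.1  11.1 150. ] rot [-0.059  0.004  0.033]
[-0.4419774   0.90844154  0.1650872   1.04572807  0.36058659  1.77290109
 -0.76683639]
```

View pics/w1.png

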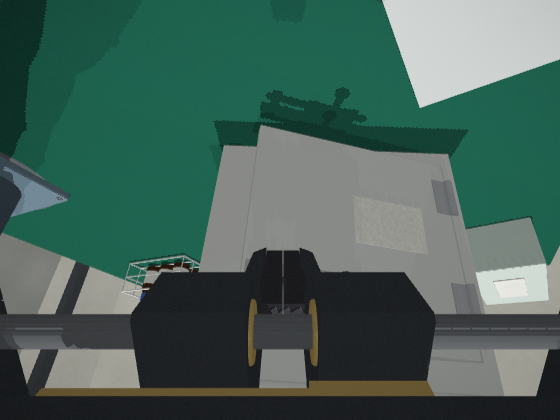

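```bash
python3 - <<'E'
from h import *
goto(.2,.13,.075,.85)
st,p,R=cur();R2=R*Rn.from_rotvec([-.06,-.1,.033]);print(R2.inv().apply(glob(.2,.13,.075)-p)*1000)
E
```

```text
shift mm [ 62.   13.5 196.3] rot [-0.057 -0.097  0.035]
[ 81.49896158  -0.48342176 189.48720068]
```

Call:
{"method": "servo_tool", "body": {
  "targets": "0 0 0 -0.06 -0.1 0.033; 20 0 47 0 0 0; 20 0 47 0 0 0; 20 0 47 0 0 0; 20 0 47 0 0 0"
}}

```text
time: 6.5
position: [0.6233, -0.0293, 0.0765]
tool_rot: [0.222, 0.769, 0.488, -0.349]
wrist_force: [1.0, -0.7, 0.0]
grip_width: 0.0003
grip_force: 0.0
```

```bash
python3 - <<'E'
from h import *
show(); goto(.2,.05,.075,.85);goto(.2,.0,.075,.85); print(env.get_state()["joints"])
E
```

```text
t 6.5 loc [199.6 129.3  76.5] F s,f,z [-1.2 -0.2  0. ]
shift mm [-51.1  -0.6  60.6] rot [0.003 0.002 0.001]
shift mm [-84.   -0.8  98.3] rot [0.003 0.002 0.001]
[-0.42723232  1.0462269   0.18722124  1.32000218  0.44616763  1.41818074
 -0.93841241]
```

Call:
{"method": "servo_tool", "body": {
  "targets": "-13 0 15 0 0 0; -10 0 11 0 0 0; -7 0 8 0 0 0; -7 0 8 0 0 0; -7 0 8 0 0 0"
}}

```text
time: 7.12
position: [0.5949, -0.0877, 0.0767]
tool_rot: [0.222, 0.768, 0.489, -0.35]
wrist_force: [-0.1, 2.7, 0.7]
grip_width: 0.0002
grip_force: 1.3
```

Call:
{"method": "servo_tool", "body": {
  "targets": "-7 0 8 0 0 0; -7 0 8 0 0 0; -7 0 8 0 0 0; -4 0 4.5 0 0 0; 0 0 0 0 0 0"
}}

```text
time: 7.75
position: [0.5784, -0.1229, 0.0768]
tool_rot: [0.222, 0.767, 0.488, -0.351]
wrist_force: [0.5, -0.3, -0.3]
grip_width: 0.0004
grip_force: 0.0
```

```bash
python3 - <<'E'
from h import *
show()
E
```

```text
t 7.75 loc [200.1  25.4  76.8] F s,f,z [-0.6 -0.1 -0.3]
```

Call:
{"method": "servo_tool", "body": {
  "targets": "-4 0 4.5 0 0 0; -4 0 4.5 0 0 0; -3 0 3.5 0 0 0; 0 0 0 0 0 0; 0 0 0 0 0 0"
}}

```text
time: 8.38
position: [0.5717, -0.1373, 0.0768]
tool_rot: [0.222, 0.767, 0.489, -0.351]
wrist_force: [-0.3, 0.8, -0.4]
grip_width: 0.0009
grip_force: 0.0
```

```bash
python3 - <<'E'
from h import *
show()
E
```

```text
t 8.38 loc [200.    9.5  76.8] F s,f,z [ 0.6  0.6 -0.4]
```

Call:
{"method": "servo_tool", "body": {
  "targets": "-1.3 0 1.5 0 0 0; -1.3 0 1.5 0 0 0; -1.3 0 1.5 0 0 0; 0 0 0 0 0 0; 0 0 0 0 0 0"
}}

```text
time: 9.0
position: [0.5709, -0.1392, 0.0764]
tool_rot: [0.222, 0.768, 0.49, -0.348]
wrist_force: [2.5, 10.1, 4.2]
grip_width: 0.0004
grip_force: 4.8
```

```bash
python3 - <<'E'
from h import *
show()
E
```

```text
t 9.0 loc [200.    7.5  76.4] F s,f,z [ 2.1 10.2  4.2]
```

Call:
{"method": "servo_tool", "body": {
  "targets": "16 0 -18 0 0 0; 16 0 -18 0 0 0; 16 0 -18 0 0 0; 16 0 -18 0 0 0; 16 0 -18 0 0 0"
}}

```text
time: 9.62
position: [0.6202, -0.0331, 0.0753]
tool_rot: [0.222, 0.767, 0.489, -0.351]
wrist_force: [-0.3, -1.0, -0.5]
grip_width: 0.0008
grip_force: 0.0
```

```bash
python3 - <<'E'
from h import *
show(); goto(.115,.138,.305,.85)
for c in("side","scene"):
    p,P=cloud(c);L=loc(P)
    for o in env.cut_out(c,"knob_ball")[:2]:
        q=L[o["region"]];print(c,o["score"],np.round(o["bbox"]),np.round(np.nanmedian(q,0)*1000))
    cv2.imwrite(f"pics/{c}2.png",cv2.resize(p[:,:,::-1][130:330,180:400] if c=="side" else p[:,:,::-1][130:280,220:400],None,fx=3,fy=3))
E
```

```text
t 9.62 loc [200.8 124.5  75.3] F s,f,z [-0.1 -1.  -0.5]
shift mm [-165.1   85.5 -160.4] rot [0.003 0.007 0.005]
side 0.39 [225. 221. 235. 227.] [163.  46. 229.]
```

View pics/side2.png

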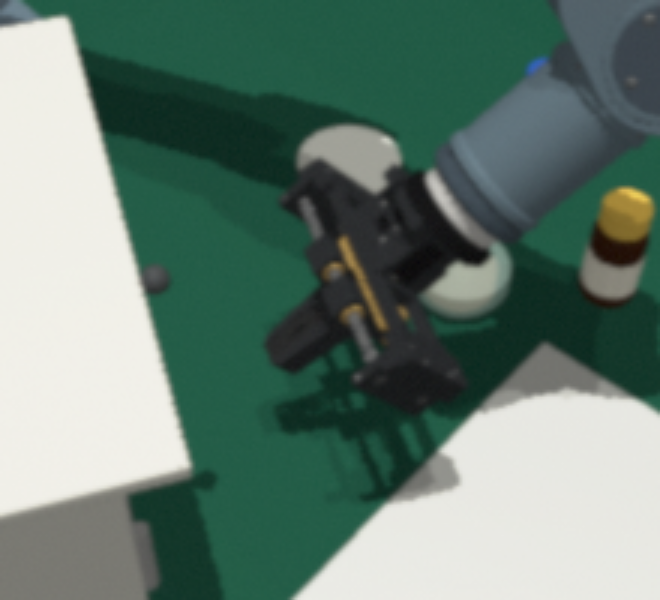

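Call:
{"method": "servo_tool", "body": {
  "targets": "-33 17 -32 0 0 0; -33 17 -32 0 0 0; -33 17 -32 0 0 0; -33 17 -32 0 0 0; -33 17 -32 0 0 0"
}}

```text
time: 10.45
position: [0.7023, -0.0605, 0.3064]
tool_rot: [0.222, 0.768, 0.488, -0.352]
wrist_force: [0.4, 0.1, -0.3]
grip_width: 0.0006
grip_force: 0.0
```

```bash
python3 - <<'E'
from h import *
show(); goto(.115,.038,.217,.85)
E
```

```text
t 10.45 loc [114.9 134.9 306.4] F s,f,z [-0.3  0.3 -0.3]
shift mm [  4.3  -0.3 131.8] rot [0.001 0.008 0.004]
```

Call:
{"method": "servo_tool", "body": {
  "targets": "1 0 30 0 0 0; 1 0 30 0 0 0; 1 0 30 0 0 0; 1 0 25 0 0 0; 0 0 16 0 0 0"
}}

```text
time: 11.08
position: [0.6602, -0.148, 0.2153]
tool_rot: [0.222, 0.767, 0.488, -0.352]
wrist_force: [0.2, 1.7, 0.1]
grip_width: 0.0005
grip_force: 0.0
```

```bash
python3 - <<'E'
from h import *
show(); goto(.135,.038,.217,.85)
p,d=env.read_camera("side");cv2.imwrite("pics/s3.png",cv2.resize(p[:,:,::-1][140:320,190:400],None,fx=3,fy=3))
E
```

```text
t 11.07 loc [115.5  37.8 215.3] F s,f,z [0.5 1.6 0.1]
shift mm [ -1.1 -19.5  -1.3] rot [0.    0.008 0.004]
```

View pics/s3.png

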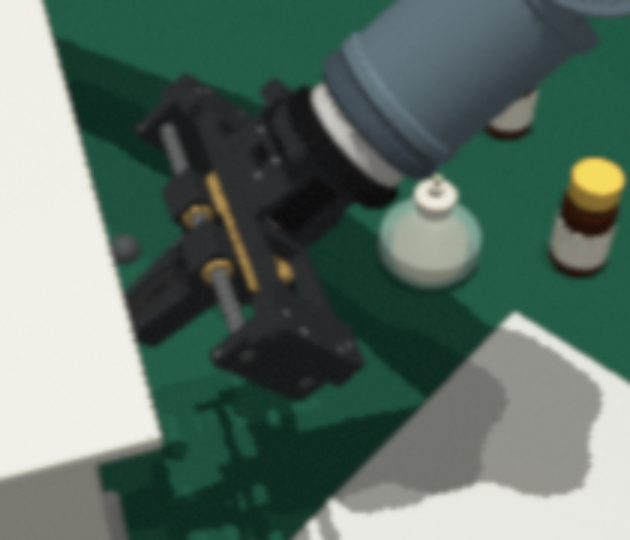

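Call:
{"method": "servo_tool", "body": {
  "targets": "0 -6 0 0 0 0; 0 -6 0 0 0 0; 0 -6 0 0 0 0; 0 -6 0 0 0 0; 0 -6 0 0 0 0"
}}

```text
time: 11.75
position: [0.6347, -0.1323, 0.2159]
tool_rot: [0.223, 0.767, 0.489, -0.35]
wrist_force: [2.5, -0.8, 0.4]
grip_width: 0.0005
grip_force: 1.4
```

```bash
python3 - <<'E'
from h import *
show()
E
```

```text
t 11.75 loc [145.2  41.  215.9] F s,f,z [-2.6  0.3  0.4]
```

Call:
{"method": "servo_tool", "body": {
  "targets": "0 -6 0 0 0 0; 0 -6 0 0 0 0; 0 -6 0 0 0 0; 0 -3 0 0 0 0; 0 -3 0 0 0 0"
}}

```text
time: 12.38
position: [0.613, -0.1222, 0.2158]
tool_rot: [0.222, 0.767, 0.489, -0.35]
wrist_force: [3.1, 1.9, 0.3]
grip_width: 0.0004
grip_force: 1.4
```

```bash
python3 - <<'E'
from h import *
show()
E
```

```text
t 12.38 loc [169.2  40.9 215.8] F s,f,z [-2.   3.   0.3]
```

Call:
{"method": "servo_tool", "body": {
  "targets": "0 -3 0 0 0 0; 0 -3 0 0 0 0; 0 -3 0 0 0 0; 0 -2 0 0 0 0; 0 0 0 0 0 0"
}}

```text
time: 13.0
position: [0.6026, -0.1179, 0.2158]
tool_rot: [0.222, 0.767, 0.489, -0.351]
wrist_force: [1.7, 0.7, 0.1]
grip_width: 0.001
grip_force: 0.8
```

```bash
python3 - <<'E'
from h import *
show()
E
```

```text
t 13.0 loc [180.4  40.4 215.8] F s,f,z [-1.2  1.3  0.1]
```

Call:
{"method": "servo_tool", "body": {
  "targets": "0 -2 0 0 0 0; 0 -2 0 0 0 0; 0 -1 0 0 0 0; 0 0 0 0 0 0; 0 0 0 0 0 0"
}}

```text
time: 13.62
position: [0.5982, -0.1159, 0.2158]
tool_rot: [0.222, 0.767, 0.489, -0.351]
wrist_force: [1.6, -0.0, 1.0]
grip_width: 0.0001
grip_force: 0.9
```

```bash
python3 - <<'E'
from h import *
show()
p,P=cloud("side");L=loc(P)
for o in env.cut_out("side","knob_ball")[:2]:
    q=L[o["region"]];print(o["score"],np.round(o["bbox"]),np.round(np.nanmedian(q,0)*1000))
cv2.imwrite("pics/s4.png",cv2.resize(p[:,:,::-1][140:320,190:400],None,fx=3,fy=3))
E
```

```text
t 13.62 loc [185.2  40.3 215.8] F s,f,z [-1.5  0.7  1. ]
```

View pics/s4.png

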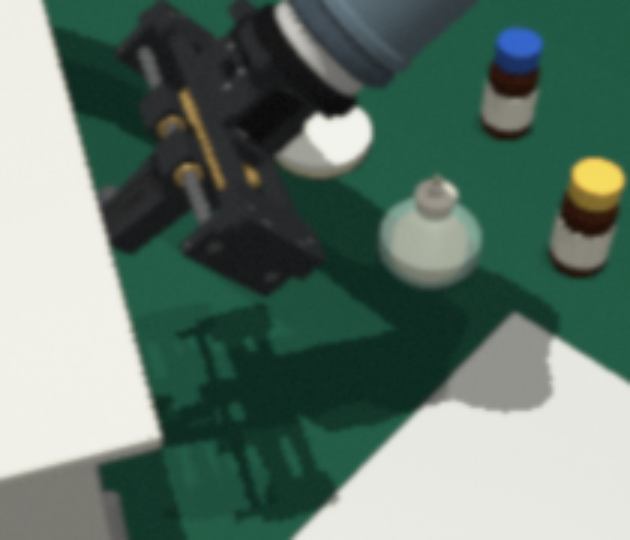

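Call:
{"method": "servo_tool", "body": {
  "targets": "0 -1.5 0 0 0 0; 0 -1.5 0 0 0 0; 0 -1 0 0 0 0; 0 0 0 0 0 0; 0 0 0 0 0 0"
}}

```text
time: 14.35
position: [0.596, -0.1147, 0.216]
tool_rot: [0.223, 0.767, 0.489, -0.35]
wrist_force: [6.2, -4.2, -2.8]
grip_width: 0.0001
grip_force: 3.6
```

```bash
python3 - <<'E'
from h import *
show()
E
```

```text
t 14.35 loc [187.7  40.4 216. ] F s,f,z [-7.4 -1.1 -2.8]
```

Call:
{"method": "servo_tool", "body": {
  "targets": "0 -1.5 0 0 0 0; 0 -1 0 0 0 0; 0 0 0 0 0 0; 0 0 0 0 0 0; 0 0 0 0 0 0"
}}

```text
time: 14.98
position: [0.5957, -0.1144, 0.2162]
tool_rot: [0.225, 0.768, 0.489, -0.348]
wrist_force: [12.8, -6.0, -4.5]
grip_width: 0.0002
grip_force: 6.9
```

```bash
python3 - <<'E'
from h import *
show()
E
```

```text
t 14.97 loc [188.1  40.6 216.2] F s,f,z [-14.1   0.1  -4.5]
```

Call:
{"method": "servo_tool", "body": {
  "targets": "0 5 0 0 0 0; 0 5 0 0 0 0; 0 0 -20 0 0 0; 0 0 -20 0 0 0; 0 0 -10 0 0 0"
}}

```text
time: 15.6
position: [0.6177, -0.0821, 0.2489]
tool_rot: [0.222, 0.767, 0.489, -0.351]
wrist_force: [-0.1, 0.6, 0.0]
grip_width: 0.0003
grip_force: 0.0
```

```bash
python3 - <<'E'
from h import *
show(); goto(.21,.062,.238,.85);goto(.21,.051,.228,.85)
E
```

```text
t 15.6 loc [182.   79.1 248.9] F s,f,z [0.4 0.5 0. ]
shift mm [ -2.8 -28.   20. ] rot [0.003 0.006 0.006]
shift mm [ -2.5 -28.1  34.9] rot [0.003 0.006 0.006]
```

Call:
{"method": "servo_tool", "body": {
  "targets": "0 -14 0 0 0 0; 0 -14 0 0 0 0; -2.5 0 12 0 0 0; 0 0 10 0 0 0; 0 0 8 0 0 0"
}}

```text
time: 16.23
position: [0.5814, -0.0946, 0.2304]
tool_rot: [0.222, 0.767, 0.488, -0.351]
wrist_force: [-0.5, 0.1, 1.0]
grip_width: 0.0004
grip_force: 0.0
```

```bash
python3 - <<'E'
from h import *
show(); goto(.21,.051,.228,.85)
p,P=cloud("side")
cv2.imwrite("pics/s5.png",cv2.resize(p[:,:,::-1][120:300,190:400],None,fx=3,fy=3))
E
```

```text
t 16.23 loc [209.5  52.4 230.4] F s,f,z [ 0.5 -0.1  1. ]
shift mm [ 0.9 -0.5  2.6] rot [0.002 0.007 0.004]
```

View pics/s5.png

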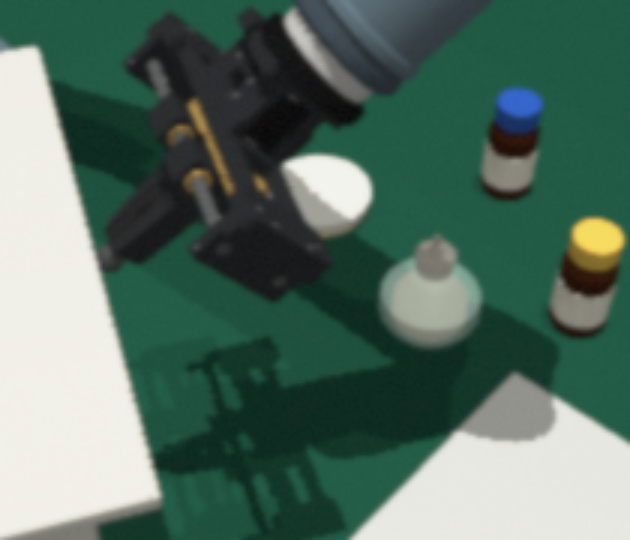

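```bash
python3 - <<'E'
from h import *
st,p,R=cur()
for X in (glob(.21,.044,.222),glob(.205,.044,.222),p,p-.02*R.apply([0,0,1])): print((proj("side",X)-[190,120])*3)
E
```

```text
[[104.15828815 260.24009597]]
[[105.78288408 266.0056994 ]]
[[115.20820898 248.69358668]]
[[137.91739774 227.81813948]]
```

Call:
{"method": "servo_tool", "body": {
  "targets": "1 0 4 0 0 0; 1.5 0 5 0 0 0; 2 0 5 0 0 0; 2 0 5 0 0 0; 2 0 4 0 0 0"
}}

```text
time: 16.9
position: [0.5772, -0.1036, 0.2091]
tool_rot: [0.222, 0.767, 0.489, -0.35]
wrist_force: [0.5, 1.5, 0.9]
grip_width: 0.0003
grip_force: 0.9
```

```bash
python3 - <<'E'
from h import *
show(); x=.029+.75*.009; goto(.21,x,.196+.006,.85)
E
```

```text
t 16.9 loc [209.5  42.3 209.1] F s,f,z [0.2 1.5 0.9]
shift mm [ 1.  -0.5  9.6] rot [0.004 0.006 0.005]
```

Call:
{"method": "servo_tool", "body": {
  "targets": "0 0 4 0 0 0; 0 0 4 0 0 0; 0 0 2 0 0 0; 0 0 1 0 0 0; 0 0 0 0 0 0"
}}

```text
time: 17.52
position: [0.5743, -0.1102, 0.2035]
tool_rot: [0.223, 0.767, 0.489, -0.35]
wrist_force: [1.9, 8.2, 9.8]
grip_width: 0.0004
grip_force: 5.6
```

```bash
python3 - <<'E'
from h import *
show()
E
```

```text
t 17.52 loc [209.3  35.1 203.5] F s,f,z [1.8 8.2 9.8]
```

Call:
{"method": "servo_tool", "body": {
  "targets": "0 0 1 0 0 0; 0 0 0 0 0 0; 0 0 -15 0 0 0; 0 0 -40 0 0 0; 0 0 -50 0 0 0"
}}

```text
time: 18.15
position: [0.6062, -0.0408, 0.2712]
tool_rot: [0.222, 0.767, 0.488, -0.352]
wrist_force: [-0.5, 0.9, -0.5]
grip_width: 0.0005
grip_force: 0.0
```

Call:
{"method": "servo_tool", "body": {
  "targets": "-20 30 -40 0 0 0; -20 30 -40 0 0 0; -20 40 -30 0 0 0; 0 40 0 0 0 0; 0 0 0 0 0 0"
}}

```text
time: 18.77
position: [0.7319, -0.0627, 0.383]
tool_rot: [0.215, 0.773, 0.478, -0.358]
wrist_force: [-0.2, 0.0, -1.4]
grip_width: 0.0008
grip_force: 0.0
```

```bash
python3 - <<'E'
from h import *
show()
for c in("side","scene"):
    p,P=cloud(c);L=loc(P)
    for nm in("knob_ball","bolt_tip","vial_a","burner","dish"):
        for o in env.cut_out(c,nm)[:2]:
            print(c,nm,round(o["score"],2),np.round(o["bbox"]),np.round(np.nanmedian(P[o["region"]],0),3),np.round(np.nanmedian(L[o["region"]],0)*1000))
    if c=="side": cv2.imwrite("pics/s6.png",cv2.resize(p[:,:,::-1][130:330,180:440],None,fx=3,fy=3))
    print((proj(c,[glob(.21,.029,.196),glob(.21,.044,.222)])))
E
```

```text
t 18.77 loc [ 87.2 145.7 383. ] F s,f,z [ 0.2 -0.1 -1.4]
side vial_a 0.56 [369. 192. 399. 229.] [0.708 0.235 0.065] [236. 406.  65.]
side vial_a 0.48 [348. 170. 362. 187.] [0.566 0.31  0.02 ] [396. 411.  20.]
side burner 0.61 [314. 202. 348. 232.] [0.632 0.147 0.042] [269. 292.  42.]
side dish 0.97 [277. 173. 309. 198.] [0.465 0.184 0.017] [434. 254.  17.]
[[218.33087308 218.21336248]
 [224.71942938 206.74669866]]
scene vial_a 0.97 [227.  95. 246. 127.] [0.697 0.239 0.07 ] [248. 402.  70.]
scene vial_a 0.75 [161. 118. 181. 143.] [0.555 0.315 0.071] [410. 410.  71.]
scene burner 0.84 [223. 142. 256. 176.] [0.613 0.151 0.044] [287. 288.  44.]
scene dish 0.58 [169. 185. 204. 221.] [0.463 0.186 0.016] [437. 255.  16.]
[[318.17001512 232.17054639]
 [316.02801018 222.07489547]]
```

View pics/s6.png

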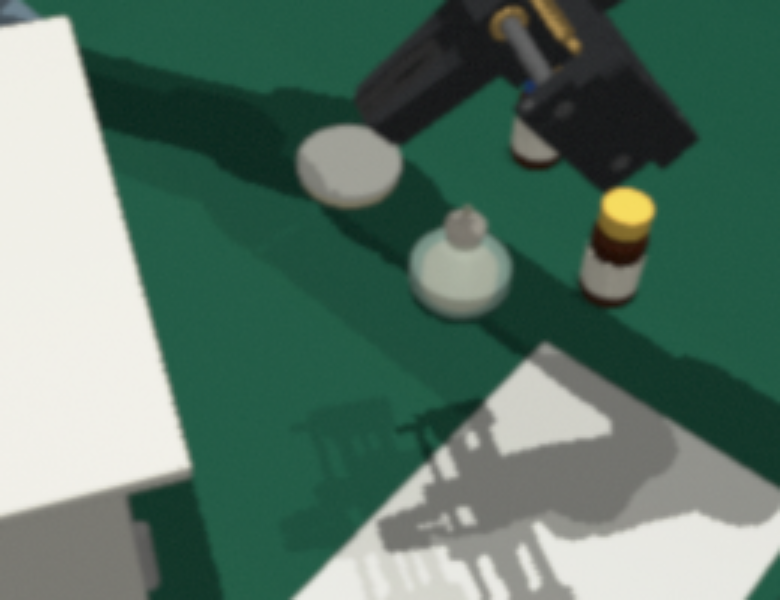

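```bash
python3 -c "
from bench import env
print(env.sign_off())"
```

```text
the job is handed in; nothing more can be done
None
```

The job is handed in. I pushed the door shut against its stop, slid the bolt home to its stop, and turned the knob down to its stop. The last picture hid the knob under the top panel, so that step rests on the contact force and tip position. The bottles, dish and burner still stand where they were.

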